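Set out the bath basket

ROBOT

A 6-joint arm with a two-finger parallel gripper is mounted at the origin on the work surface. World frame = base frame: x ahead of the robot, y to its left, z up, the work surface at z = 0. Lengths are in mm, angles in rad, forces in N, time in s.
With the tool pointing down it reaches from about 250 to 775 mm from the base axis. Payload 4 kg.
Tool frame: the origin (TCP) lies between the finger pads; the fingertips stand 8 mm ahead of it and the grasp point (between the pads) lies 11 mm behind it; z points along the fingers, x is the direction in which the jaws open and shut, and the axes are right-handed (so a half turn about z gives the same grasp; the last joint's range is limited). The gripper opens to 85 mm and grips with 20 to 120 N. Pads are 22 mm wide; open, the fingers measure 114 mm over their backs; the gripper's body (76 mm by 85 mm) begins 54 mm behind the grasp point. The pads swing forward as they close: fully open they stand 13 mm farther back than shut.
Start: joints at [-1.385, 0.087, 1.371, -0, 1.684, -0.103], TCP at [156.638, -527.243, 201.041] pointing down, gripper open.
Joint ranges: [-3.1, 3.1], [-0.76, 2.03], [0.27, 2.55], [-1.08, 4.22], [0.17, 2.65], [-2.57, 2.57]. Speed limits (rad/s): [2.79, 2.79, 3.14, 3.14, 3.14, 3.14].

INTERFACE

Orientations are given as a rotation vector (axis times angle).
In Python, from station import env gives the robot as it stands.
- The arm moves only by the shell command python3 -m crank 'ROWS'. ROWS is JSON, a list of rows, each a list of 7 numbers: the turn, a rotation vector about the tool's x, y, z each as a share of 120 degrees, from -1 to 1, then the shift along the tool's x, y, z each as a share of 300 mm, from -1 to 1, then the gripper's target within -1 to 1 (shut at 1, half-way at 0, fully open at -1). A call has 1 to 20 rows; each row is the pose to reach, as a shift and turn from the pose commanded when the call began, along the tool's axes at that moment; what a row does not reach only later rows make up. A row lasts 1/8 s, in which the tool goes at most 62.5 mm and 10.7 degrees, less where a joint would pass 70% of its speed; a pose out of reach is approached as far as the arm can. A call with a number of a shift or a turn outside -1 to 1 is refused whole. A call with a gripper value outside its range is refused whole. The fingers move at their own pace and stop on an object; the grip force is fixed at half the most. Time passes only in rows, so rows that repeat a pose let the fingers close. It gives the time, the measured TCP pose, the force and the opening at its end, in the units of the state.
- env.state(): the state, without advancing time (a new reading comes with each control period).
- env.grab_frame(name): name is "side" or "top"; returns (picture, depth): 384x512x3 uint8, blue, green, red; 384x512 float32, mm along the optical axis (not along the pixel's ray), 0 where there is no reading.
- env.camera_info(name): a dict with "vfov" (degrees; the focal length in pixels is half the picture's height over the tangent of half this angle, whatever the lens; pixels are square), "cx", "cy" (the principal point, pixels), "T" (4x4, takes a point from camera to world coordinates). Camera axes: x right, y down, z forward; pixel columns grow to the right and rows downward; lengths in mm; the calibration is good to about 2 mm. A picture is of the moment at which its call begins. camera_info takes no time and is no camera call.
- env.job_done(): hands the job in, once; it reports no verdict.
The state is a dict: "time_s": time; "qpos": joint angles; "dq": joint speeds; "joint_torque": joint torques, N m; "position": TCP position; "ee_rot": TCP orientation; "contact_force": force on the tool from outside, world axes, zero at the start; "wrist_torque": the same for the moment, N m; "finger_gap": finger opening in mm.
Only numpy, scipy, OpenCV 4.12 (cv2) and the standard library are available. Lean on these libraries where they do the work, as an engineer would, in place of code of your own. Each camera call takes 0.05 s, during which the arm holds its last target. There are 200 camera calls.

TASK

Set the bath basket in order, in one row along its middle: the round soap saucer right in front of the mirror with the soap bar flat in its middle, the empty clear bottle standing right in front of the refill dispenser, and the silicone brush, bristles down and lengthwise front to back, midway between the two and touching neither. The saucer is ceramic, so set it down and do not let it drop. Leave the pumice stone, the cream jar and the wooden nail brush where they are.

Things in the scene. Friction and masses are not known exactly. Their poses are not given: they have to be found in the camera images.
- basket: Shallow steel wire basket (mm), fixed on the tub deck, 184 front to back (x) by 430 long (y). Origin: on the deck under its centre; x to its back (away from the robot), y along its length to the robot's left, z up. Flat floor, top at z = 20; walls 6 thick, rim at z = 65; inside 172 x 418. Mirror and dispenser are fixed on its back rim.
- mirror: Round aluminium mirror (mm), 92 across, facing the robot, on a locked folding arm clamped to the left or right half of the basket's back rim; rigid. Origin: on the deck below the mirror's middle, at basket x = 92; axes as the basket's. In front of it = same basket y as this origin. All of it at basket x > 84; top at z = 200.
- dispenser: White box-shaped refill dispenser (mm) with steel push plate, 78 wide, 154 high, hung on the back rim in the half without the mirror; rigid. Origin: on the deck below its middle, at basket x = 92; axes as the basket's. In front of it = same basket y as this origin. All of it at basket x > 84. Mirror and dispenser are 210 to 240 apart along basket y.
- saucer: Round white ceramic soap saucer (mm), loose, 96 across the rim (88 at the foot), 18 high, rim wall 8 thick, inner floor 7 above its underside and about 76 across; about 0.18 kg. Too wide to span: pinch the rim wall from above, one finger inside. Origin: centre of underside, z up.
- soap: Ivory soap bar (mm), loose, 58 (x) x 38 (y) x 25 high, rounded edges; about 0.075 kg. Origin: centre of underside, z up. It fits flat on the saucer's inner floor.
- brush: Grey hard silicone shower brush (mm), loose, bristles down: oval body 120 long (x) x 62 wide (y), body top at z = 30, with a raised grip spine along x on its back, 88 long, 22 wide, from z = 30 to 57; about 0.12 kg. Origin: centre of underside (bristle tips), z up.
- bottle: Empty clear plastic bottle with white flip cap (mm), loose, standing: round body 60 across up to z = 104, shoulder narrowing to the cap, cap 34 across from z = 127 to 155 (full height); about 0.045 kg. Origin: centre of underside, z up.
- pumice: Grey pumice stone (mm), 92 x 48 x 32 high, loose on the deck; not part of the job, leave it. Origin: centre of underside.
- jar: Low amber glass cream jar with black lid (mm), 68 in diameter, 44 high, loose on the deck; leave it. Origin: centre of underside.
- nailbrush: Wooden nail brush (mm), 86 x 36 x 34 high, loose on the deck; leave it. Origin: centre of underside.
There are look-alikes about, which are no part of the job. Of the things like the saucer, leave any that is purple; of the rest the smaller one is meant.

How it is judged (in metres and radians):
At the end, for the whole second after the job is handed in: Flat on basket floor: saucer, bottle within 15 mm sideways of mirror, dispenser; brush front to back (0.3 rad), 88-140 mm from saucer, 80-135 from bottle centre; all within 30 mm of middle line; soap flat in saucer within 14 mm; tilt under 0.12 rad; at rest, released; others within 20 mm (y of saucer in the frame of mirror between -0.015 and 0.015 m and y of bottle in the frame of dispenser between -0.015 and 0.015 m and x of saucer in the frame of basket between -0.03 and 0.03 m and z of saucer in the frame of basket between 0.014 and 0.026 m and angle between each of saucer, bottle, brush, soap's own z axis and vertical below 0.12 rad and x of bottle in the frame of basket between -0.03 and 0.03 m and z of bottle in the frame of basket between 0.014 and 0.026 m and x of brush in the frame of basket between -0.03 and 0.03 m and z of brush in the frame of basket between 0.014 and 0.026 m and horizontal distance between soap and saucer below 0.014 m and z of soap in the frame of saucer between 0.003 and 0.012 m and horizontal distance between brush and saucer between 0.088 and 0.14 m and horizontal distance between brush and bottle between 0.08 and 0.135 m and angle between the x axis of brush and the x axis of basket, either way round below 0.3 rad and linear speed of each of saucer, soap, brush, bottle below 0.02 m/s and distance of each of pumice, jar, nailbrush from where it was at the start of the episode below 0.02 m); the robot touches nothing.
It fails at once if the ceramic saucer is dropped (falls faster than 0.6 m/s, about 2 cm, with no finger on it) (contact force between the fingers and saucer below 0.1 N and linear speed of saucer above 0.6 m/s).
It fails at once if the pumice is moved by more than 20 mm (distance of pumice from where it was at the start of the episode above 0.02 m).
It fails at once if the jar is moved by more than 20 mm (distance of jar from where it was at the start of the episode above 0.02 m).
It fails at once if the nailbrush is moved by more than 20 mm (distance of nailbrush from where it was at the start of the episode above 0.02 m).
It also fails if it takes over 128 s, if anything falls off the work surface, if the arm or the gripper's body presses on something with over 40 N, if the wrist force passes 120 N, or if a joint passes its speed limit or range.

## Working session

There is one attempt and no reset: what is moved stays moved. The work goes in short steps, Python scripts to look and compute and a shell command to move; the robot and the scene stay as the last step left them, time stands still between calls to the robot, and variables do not carry over. Pictures are saved under pics/ and viewed, about 12 in all and at most 16, crops included, and the job is handed in when it is done.

```bash
ls; mkdir -p pics
python3 - <<'E'
from station import env
import cv2,numpy as np
print(env.state())
for n in("top","side"):
    p,d=env.grab_frame(n); cv2.imwrite(f"pics/{n}0.png",p); np.save(f"pics/{n}0.npy",d)
    c=env.camera_info(n); print(n,c["vfov"],c["cx"],c["cy"],np.round(c["T"],3).tolist(),{k:v for k,v in c.items() if k not in("T","vfov","cx","cy")})
E
```

```text
pics
{'time_s': 0.0, 'qpos': array([-1.38506417e+00,  8.79354914e-02,  1.37230529e+00,  1.02724207e-05,
        1.68359576e+00, -1.03079162e-01]), 'dq': array([-0.00151492,  0.00076241, -0.00195849,  0.00042945,  0.00142386,
        0.00065492]), 'joint_torque': array([ 1.30310633e-03, -3.51862013e+01, -3.13268423e+01,  5.01436205e-05,
        1.07735919e-02, -1.76792571e-05]), 'position': array([ 156.54911905, -526.64258506,  199.8239798 ]), 'ee_rot': array([-2.51677093,  1.87772949,  0.00258106]), 'contact_force': array([-0.31631947, -0.09591077, -0.29967917]), 'wrist_torque': array([-0.00150011, -0.03201585,  0.0375616 ]), 'finger_gap': 85.08661280406004}
top 43.73257936032114 253.11088619584456 191.6015365377415 [[-0.008, -0.99, 0.141, 343.046], [-1.0, 0.004, -0.026, 24.962], [0.025, -0.141, -0.99, 1366.196], [0.0, 0.0, 0.0, 1.0]] {}
side 50.394924785362846 254.4611133921975 190.41795161432316 [[-0.732, -0.417, 0.539, -182.626], [-0.681, 0.432, -0.591, 773.997], [0.014, -0.8, -0.6, 829.534], [0.0, 0.0, 0.0, 1.0]] {}
```

View pics/top0.png

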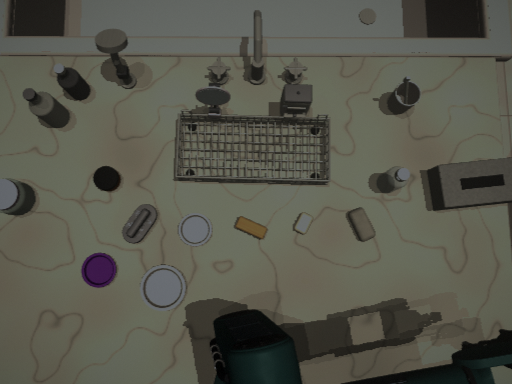

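View pics/side0.png

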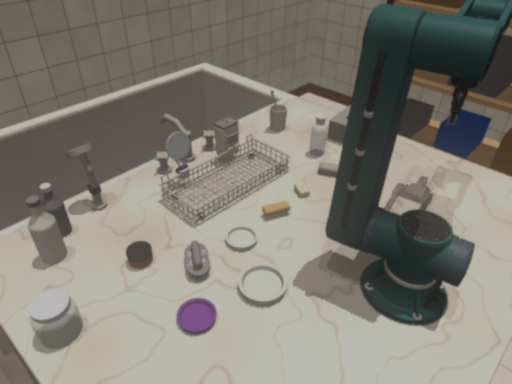

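The top view shows:

| Item | Pixel |
|---|---|
| Small saucer (the one meant) | (195,230) |
| Large white look-alike | (163,287) |
| Purple look-alike | (99,270) |
| Soap | (303,223) |
| Brush | (140,224) |
| Bottle | (396,178) |
| Mirror | (213,97) |
| Dispenser | (297,97) |
| Nail brush | (251,228) |
| Pumice | (361,224) |
| Jar | (107,179) |

Next I measure these using depth.

```bash
cat > h.py <<'E'
from station import env
import cv2,numpy as np
def info(n):
    c=env.camera_info(n); return 192/np.tan(np.radians(c["vfov"])/2),c["cx"],c["cy"],np.array(c["T"])
def cloud(n,d):
    f,cx,cy,T=info(n); v,u=np.mgrid[:384,:512]
    P=np.stack([(u-cx)/f*d,(v-cy)/f*d,d],-1); return P@T[:3,:3].T+T[:3,3]
def ray(n,u,v,z):
    f,cx,cy,T=info(n); r=T[:3,:3]@np.array([(u-cx)/f,(v-cy)/f,1]); o=T[:3,3]; return o+r*(z-o[2])/r[2]
def grab(n,tag):
    p,d=env.grab_frame(n); cv2.imwrite(f"pics/{n}{tag}.png",p); np.save(f"pics/{n}{tag}.npy",d); return p,d
def blob(W,box,zlo,zhi=400):
    """min-area rect (x,y centre, sizes, angle of long side) of points in pixel box with zlo<z<zhi"""
    x0,y0,x1,y1=box; Q=W[y0:y1,x0:x1].reshape(-1,3); Q=Q[(Q[:,2]>zlo)&(Q[:,2]<zhi)]
    if len(Q)<5: return None
    r=cv2.minAreaRect(Q[:,:2].astype(np.float32)); b=cv2.boxPoints(r); e=[b[1]-b[0],b[2]-b[1]]; e=max(e,key=np.linalg.norm)
    return dict(c=np.round(r[0],1),size=np.round(r[1],1),long_ang=round(float(np.arctan2(e[1],e[0])),3),mean=np.round(Q.mean(0),1),zmax=round(float(np.percentile(Q[:,2],97)),1),n=len(Q))
E
python3 - <<'E'
from h import *
W=cloud("top",np.load("pics/top0.npy"))
print("deck",[np.round(W[v,u],1) for u,v in((150,160),(270,260),(420,260),(60,230))])
B=dict(saucer=(170,205,220,255),soap=(288,205,320,240),brush=(115,195,165,250),jar=(88,160,126,197),nail=(230,210,272,245),pumice=(343,203,380,245),bottle=(375,160,415,198),big=(135,260,190,312),purple=(78,250,120,290))
for k,b in B.items(): print(k,blob(W,b,8))
print("cap",blob(W,B['bottle'],135)); print("spine",blob(W,B['brush'],44))
print("rim",blob(W,(165,100,340,195),55,75)); print("mirror",blob(W,(185,75,240,112),100),"disp",blob(W,(270,75,325,115),120))
for s in [(180,190,330,195)]: pass
E
python3 -c "
import cv2
p=cv2.imread('pics/top0.png')[70:260,90:420]
cv2.imwrite('pics/crop.png',cv2.resize(cv2.convertScaleAbs(p,alpha=1.6),None,fx=2.4,fy=2.4,interpolation=cv2.INTER_CUBIC))"
```

```text
deck [array([631.5, 286.6,   1.2]), array([342.2, -57.3,   3. ]), array([ 338.7, -486.1,   -0.8]), array([430.5, 533.3,   5.1])]
saucer {'c': array([430.3, 153.7]), 'size': array([93.5, 93.2]), 'long_ang': 1.193, 'mean': array([431.3, 154.3,  14.2]), 'zmax': 21.7, 'n': 479}
soap {'c': array([ 461.4, -159.9]), 'size': array([38.1, 91.9]), 'long_ang': -0.47, 'mean': array([ 445.9, -151.3,   23. ]), 'zmax': 29.4, 'n': 272}
brush {'c': array([441.1, 316.5]), 'size': array([ 85.3, 136.6]), 'long_ang': -1.048, 'mean': array([446. , 304.7,  36.5]), 'zmax': 58.8, 'n': 876}
jar {'c': array([573.5, 401.2]), 'size': array([66.7, 68.2]), 'long_ang': -1.081, 'mean': array([571.8, 398.2,  40.4]), 'zmax': 47.4, 'n': 527}
nail {'c': array([434. , -11.8]), 'size': array([99.3, 45.6]), 'long_ang': 1.094, 'mean': array([433.6,  -4.3,  32.6]), 'zmax': 37.4, 'n': 399}
pumice {'c': array([ 443. , -321.8]), 'size': array([91.3, 58. ]), 'long_ang': 0.395, 'mean': array([ 440.8, -315.2,   29.4]), 'zmax': 36.2, 'n': 564}
bottle {'c': array([ 575. , -421.3]), 'size': array([ 85.2, 114.2]), 'long_ang': -1.537, 
[... 396 characters left out ...]
ize': array([32.3, 32.6]), 'long_ang': -1.556, 'mean': array([ 560.2, -395.4,  152.6]), 'zmax': 158.8, 'n': 157}
spine {'c': array([447.7, 306.9]), 'size': array([23.3, 87.1]), 'long_ang': -0.593, 'mean': array([446.7, 305.5,  54.1]), 'zmax': 60.4, 'n': 261}
rim {'c': array([676.9, -12.9]), 'size': array([430. , 228.6]), 'long_ang': 1.536, 'mean': array([668.2, -20.4,  64.6]), 'zmax': 72.1, 'n': 1067}
mirror {'c': array([789.8,  96.2]), 'size': array([89.9, 58.7]), 'long_ang': 1.56, 'mean': array([772.9,  95.8, 157.8]), 'zmax': 197.6, 'n': 571} disp {'c': array([ 777.1, -127.9]), 'size': array([76.7, 57.5]), 'long_ang': 1.552, 'mean': array([ 775.3, -126. ,  149.1]), 'zmax': 157.9, 'n': 636}
```

View pics/crop.png

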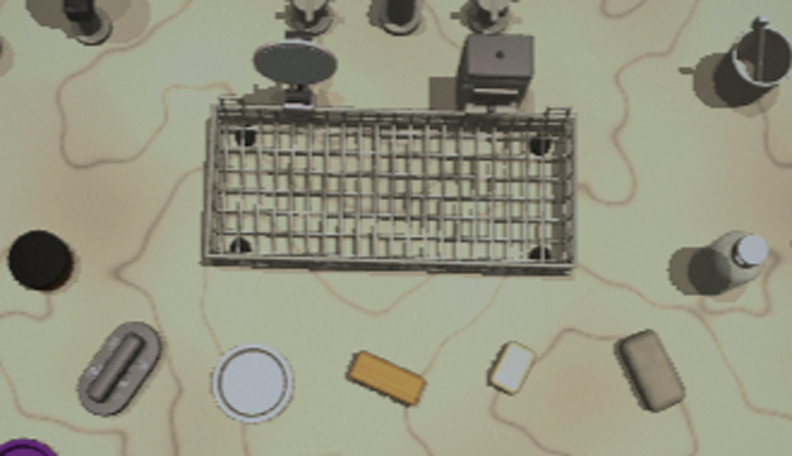

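```bash
cat >> h.py <<'E'
from scipy.spatial.transform import Rotation as R
def go(x,y,z,yaw,s=None):
    """shares (turn, shift) from present pose to a tool-down pose with jaw axis at world yaw (mod pi)"""
    s=s or env.state(); A=R.from_rotvec(s["ee_rot"]); best=None
    for k in(0,np.pi,-np.pi):
        B=R.from_euler("z",yaw+k)*R.from_rotvec([np.pi,0,0]); t=(A.inv()*B).as_rotvec()
        if best is None or np.linalg.norm(t)<np.linalg.norm(best): best=t
    d=A.inv().apply(np.array([x,y,z])-s["position"])
    print("t=%.2f pos %s gap %.1f F %s"%(s["time_s"],np.round(s["position"],1),s["finger_gap"],np.round(s["contact_force"],1)))
    print("turn",np.round(best/np.radians(120),3),"shift",np.round(d/300,3),"rows>=",int(max(np.linalg.norm(d)/62.5,np.degrees(np.linalg.norm(best))/10.7)+1))
def maskrect(n,p,box,lo,z):
    x0,y0,x1,y1=box; g=cv2.cvtColor(p,cv2.COLOR_BGR2GRAY); m=np.zeros_like(g); m[y0:y1,x0:x1]=(g[y0:y1,x0:x1]>lo)
    c=max(cv2.findContours(m,0,1)[0],key=cv2.contourArea)[:,0]; q=np.array([ray(n,u,v,z)[:2] for u,v in c],np.float32)
    r=cv2.minAreaRect(q); b=cv2.boxPoints(r); e=max([b[1]-b[0],b[2]-b[1]],key=np.linalg.norm)
    return np.round(r[0],1),np.round(r[1],1),round(float(np.arctan2(e[1],e[0])),3),len(c)
E
python3 - <<'E'
from h import *
p=cv2.imread("pics/top0.png")
g=cv2.cvtColor(p,cv2.COLOR_BGR2GRAY); print(g[212:236:2,290:318:2])
for lo in (125,140): print("soap",maskrect("top",p,(288,205,320,240),lo,24),"saucer",maskrect("top",p,(170,205,220,255),lo,18))
for u,v in((175.8,180.4),(328.7,182.5),(328.8,117),(178.5,116)): print(ray("top",u,v,65)[:2].round(1))
go(386,154,200,0)
E
```

```text
[[107 107 107 108 108 107  82  86 106 106 107 106 106 106]
 [107 108 108 107  93  54 101 108 102  85 105 106 106 105]
 [108 107 107 107  60  80 109 109 110 108 103  94 105 100]
 [107 107 107  92  55 104 111 110 108 109 109  96 100  92]
 [108 107  92  59  83 108 109 108 109 110 107  82  93 102]
 [107 107  91  58 106 110 108 109 110 109  94  96 102 103]
 [108  93  57  91 108 109 109 110 109 106  84 103 103 103]
 [107  92  61 107 110 109 109 110 109  94 102 104 104 104]
 [107  91  65 106 109 109 109 109 107  86 103 103 103 102]
 [106  92  55  64  99 108 109 109  95 102 104 103 102 103]
 [106 106 105  86  40  68 100 105  89 103 103 103 103 103]
 [107 106 104  95  97  99  60  87 103 103 104 104 102 103]]Traceback (most recent call last):
  File "<stdin>", line 4, in <module>
  File "h.py", line 30, in maskrect
    c=max(cv2.findContours(m,0,1)[0],key=cv2.contourArea)[:,0]; q=np.array([ray(n,u,v,z)[:2] for u,v in c],np.float32)
      ~~~^^^^^^^^^^^^^^^^^^^^^^^^^^^^^^^^^^^^^^^^^^^^^^^^
ValueError: max() iterable argument is empty
```

Run:
```python
from h import *
W=cloud("top",np.load("pics/top0.npy"))
for z in(13,16,19): print("soap",blob(W,(292,208,314,237),z,40))
Ws=cloud("side",np.load("pics/side0.npy"))
print("side: saucer",blob(Ws,(222,224,262,252),9,40),"\n soap",blob(Ws,(290,178,314,198),13,40),"\n spine",blob(Ws,(178,236,214,280),44))
for u,v in((175.8,180.4),(328.7,182.5),(328.8,117),(178.5,116)): print(ray("top",u,v,65)[:2].round(1))
go(386,154,200,0)
```

```text
soap {'c': array([ 445.9, -151.7]), 'size': array([38.1, 56.5]), 'long_ang': -0.494, 'mean': array([ 445.7, -151.5,   23.5]), 'zmax': 29.5, 'n': 262}
soap {'c': array([ 445.9, -151.6]), 'size': array([37.9, 56.5]), 'long_ang': -0.493, 'mean': array([ 445.7, -151.6,   23.7]), 'zmax': 29.6, 'n': 256}
soap {'c': array([ 445.9, -151.4]), 'size': array([35.3, 56.4]), 'long_ang': -0.474, 'mean': array([ 445.9, -151.7,   24.3]), 'zmax': 29.8, 'n': 231}
side: saucer {'c': array([425.6, 158.3]), 'size': array([94.3, 92.4]), 'long_ang': 1.516, 'mean': array([428.1, 157.7,  14.9]), 'zmax': 19.3, 'n': 276} 
 soap {'c': array([ 442.5, -144.9]), 'size': array([37.4, 59.1]), 'long_ang': -0.457, 'mean': array([ 439.5, -141.5,   21.5]), 'zmax': 25.7, 'n': 131} 
 spine {'c': array([441.6, 313.8]), 'size': array([21.9, 85.8]), 'long_ang': -0.6, 'mean': array([438.8, 316.1,  53.4]), 'zmax': 57.5, 'n': 210}
[560.7 202.6]
[ 553.1 -218.9]
[ 740.4 -224.9]
[743.4 197.8]
t=0.10 pos [ 156.5 -526.7  199.9] gap 85.5 F [-0.1 -0.9  0.5]
turn [-0.001  0.001 -0.612] shift [-1.957 -1.379  0.004] rows>= 12
```

```bash
python3 -m crank '[[0,0,-0.6,-0.98,-0.69,0,0.3],[0,0,-0.6,-0.98,-0.69,0,0.3],[0,0,-0.6,-0.98,-0.69,0,0.3],[0,0,-0.6,-0.98,-0.69,0,0.3],[0,0,-0.6,-0.98,-0.69,0,0.3],[0,0,-0.6,-0.98,-0.69,0,0.3],[0,0,-0.6,-0.98,-0.69,0,0.3],[0,0,-0.6,-0.98,-0.69,0,0.3],[0,0,-0.6,-0.98,-0.69,0,0.3],[0,0,-0.6,-0.98,-0.69,0,0.3]]'; python3 -c "
from h import *
go(386,154,120,0)"
```

```text
time_s: 1.35
position: [271.1, -186.9, 200.8]
ee_rot: [-3.141, 0.044, 0.001]
contact_force: [0.6, -0.8, -0.5]
finger_gap: 29.8
t=1.35 pos [ 271.1 -186.9  200.8] gap 29.8 F [ 0.6 -0.8 -0.5]
turn [-0.     0.    -0.013] shift [ 0.351 -1.147  0.27 ] rows>= 6
```

```bash
python3 -m crank '[[0,0,-0.01,0.35,-1,0.15,0.3],[0,0,-0.01,0.35,-1,0.15,0.3],[0,0,-0.01,0.35,-1,0.15,0.3],[0,0,-0.01,0.35,-1,0.27,0.3],[0,0,-0.01,0.35,-1,0.27,0.3],[0,0,-0.01,0.35,-1,0.27,0.3],[0,0,-0.01,0.35,-1,0.27,0.3],[0,0,-0.01,0.35,-1,0.27,0.3]]'; python3 -c "
from h import *
go(386,154,60,0)"
```

```text
time_s: 2.35
position: [384.2, 109.8, 120.4]
ee_rot: [3.141, -0.01, 0.001]
contact_force: [-0.6, 0.2, 0.0]
finger_gap: 30.1
t=2.35 pos [384.2 109.8 120.4] gap 30.1 F [-0.6  0.2  0. ]
turn [ 0.    -0.    -0.003] shift [ 0.005 -0.147  0.201] rows>= 2
```

```bash
python3 -m crank '[[0,0,0,0.005,-0.147,0.2,0.3],[0,0,0,0.005,-0.147,0.2,0.3],[0,0,0,0.005,-0.147,0.2,0.3],[0,0,0,0.005,-0.147,0.2,0.3]]'
python3 - <<'E'
from h import *
for n,b in(("top",(120,160,290,270)),("side",(170,150,320,300))):
    p,d=grab(n,"1"); x0,y0,x1,y1=b
    cv2.imwrite(f"pics/{n}1c.png",cv2.resize(cv2.convertScaleAbs(p[y0:y1,x0:x1],alpha=1.6),None,fx=4,fy=4,interpolation=cv2.INTER_CUBIC))
go(386,154,20,0)
E
python3 -c "
import cv2
a=cv2.imread('pics/top1c.png');b=cv2.imread('pics/side1c.png');print(a.shape,b.shape)"
```

```text
time_s: 2.85
position: [387.1, 154.1, 61.9]
ee_rot: [-3.141, 0.009, -0.006]
contact_force: [0.4, -0.0, -0.0]
finger_gap: 30.0
t=2.95 pos [387.  154.4  61.7] gap 29.4 F [-0.3 -0.2 -0.3]
turn [-0.    -0.002 -0.003] shift [-0.004  0.001  0.139] rows>= 1
(440, 680, 3) (600, 600, 3)
```

View pics/side1c.png

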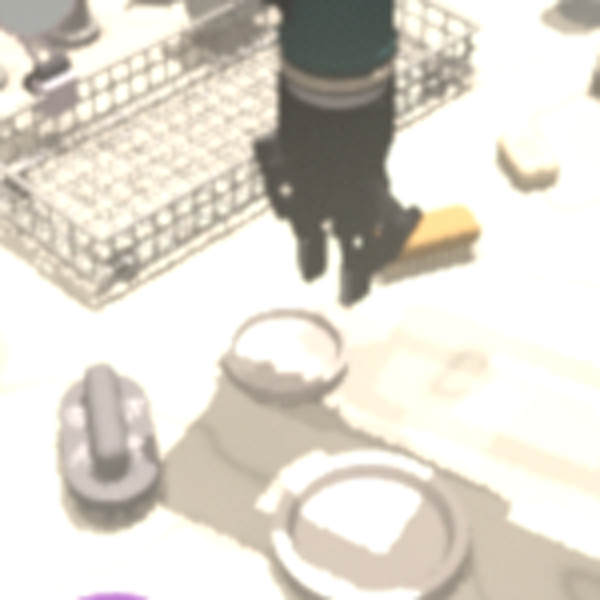

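Run:
```python
from h import *
for z in(54,57):print([ray("side",u,v,z).round(1)[:2] for u,v in((248.3,218.8),(258,224.5))], ray("side",253.1,221.7,z).round(1))
d=np.load("pics/side1.npy"); W=cloud("side",d)
Q=W[150:226,235:270].reshape(-1,3)
Q=Q[(Q[:,2]>55)&(Q[:,2]<75)&(Q[:,0]<450)]; print(Q.mean(0).round(1),Q.min(0).round(1),Q.max(0).round(1),len(Q))
print("saucer",blob(W,(222,226,262,252),9,40))
W=cloud("top",np.load("pics/top1.npy")); print("top saucer",blob(W,(170,195,220,255),9,24))
# rim edges in side view by grey
p=cv2.imread("pics/side1.png"); print([ray("side",u,v,18).round(1)[:2] for u,v in((170+228/4,150+355/4),(170+347/4,150+350/4),(170+288/4,150+310/4))])
```

```text
[array([434. , 121.9]), array([396.9, 120.7])] [415.3 121.6  54. ]
[array([431.6, 124.4]), array([394.7, 123.2])] [413.  124.1  57. ]<stdin>:5: RuntimeWarning: Mean of empty slice.
  ret = um.true_divide(
Traceback (most recent call last):
ValueError: zero-size array to reduction operation minimum which has no identity
```

View pics/top1c.png

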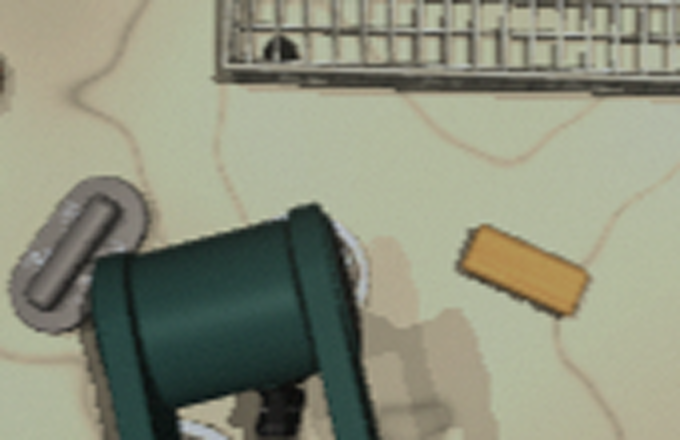

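Run:
```python
from h import *
W=cloud("side",np.load("pics/side1.npy"))
for v in range(206,236,3): print(v,[tuple(int(a) for a in W[v,u]) for u in(246,249,252,256,259,262)])
p=cv2.imread("pics/side1.png"); print(cv2.cvtColor(p,cv2.COLOR_BGR2GRAY)[206:236:3,240:268:2])
print(env.state()["qpos"].round(3))
cv2.imwrite("pics/side1d.png",cv2.resize(p[170:260,215:295],None,fx=6,fy=6,interpolation=cv2.INTER_CUBIC))
```

```text
206 [(400, 166, 146), (403, 152, 136), (514, 19, -3), (363, 167, 167), (364, 155, 160), (360, 148, 158)]
209 [(404, 162, 132), (400, 155, 129), (504, 30, -3), (360, 171, 161), (361, 158, 153), (360, 147, 147)]
212 [(403, 163, 122), (403, 151, 115), (495, 40, -4), (365, 165, 145), (362, 156, 141), (343, 166, 158)]
215 [(401, 165, 114), (400, 154, 108), (483, 53, -2), (364, 166, 136), (358, 161, 136), (343, 166, 148)]
218 [(399, 167, 105), (401, 153, 96), (472, 64, -2), (362, 167, 127), (356, 162, 128), (342, 166, 139)]
221 [(475, 88, 0), (469, 80, -1), (464, 73, -3), (364, 165, 114), (357, 161, 116), (357, 149, 108)]
224 [(467, 96, -2), (459, 91, -1), (454, 84, -2), (364, 164, 103), (356, 161, 106), (431, 63, -1)]
227 [(441, 124, 19), (438, 113, 13), (441, 97, 1), (436, 85, -2), (429, 79, -2), (420, 75, 0)]
230 [(443, 121, 4), (431, 120, 10), (422, 117, 14), (425, 97, 0), (418, 91, 0), (412, 84, -1)]
233 [(432, 132, 6), (428, 124, 3), (419, 121, 7), (404, 119, 15), (409, 100, 0), (403, 94, -1)]
[[171 128  57  57  57  90 111  58  58  59  58  59  74  63]
 [175 169  93  63  57  61 128  88  58  79  77  60  65  61]
 [180 178 112  67  58  63 148 148  62  65  64  61  60  61]
 [180 178 118  67  59  62 149 161  67  61  60  61  61  66]
 [180 180 161  71  65 100 172 147  77  63  61  68  97  98]
 [180 180 179 167 170 179 180 148  81  63  62 110 152 143]
 [180 180 180 180 179 178 178 135  82  68 101 167 180 181]
 [134 137 137 146 158 160 171 170 151 164 178 180 180 181]
 [168 172 164 149 122 107 139 171 171 172 173 173 174 176]
 [174 174 169 158 156 151 120 121 158 171 173 173 173 169]]
[ 0.244 -0.146  1.879 -0.     1.405  0.249]
```

View pics/side1d.png

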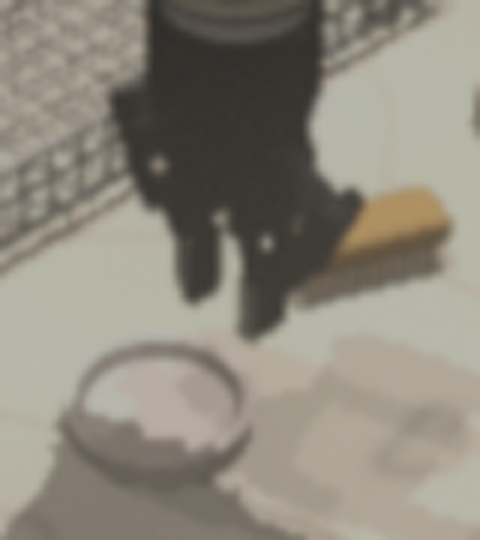

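The side view shows the fingertips near z≈92 while the TCP reads 62. That disagrees with "tips 8 mm ahead". I'll descend partway and measure again before trusting either figure.

```bash
python3 -m crank '[[0,0,0,0,0,0.09,0.3],[0,0,0,0,0,0.09,0.3],[0,0,0,0,0,0.09,0.3]]'
python3 - <<'E'
from h import *
p,d=grab("side","2"); W=cloud("side",d); g=cv2.cvtColor(p,cv2.COLOR_BGR2GRAY)
print(env.state()["position"].round(1))
for u in range(244,268,2):
    col=[v for v in range(180,250) if g[v,u]<85]
    print(u,col[-1] if col else None, [tuple(int(a) for a in W[v,u]) for v in (col[-4:-1] if col else [])])
cv2.imwrite("pics/side2d.png",cv2.resize(p[170:260,215:295],None,fx=6,fy=6,interpolation=cv2.INTER_CUBIC))
E
```

```text
time_s: 3.32
position: [386.3, 154.8, 34.1]
ee_rot: [-3.141, 0.008, -0.003]
contact_force: [1.0, 0.2, -0.0]
finger_gap: 29.6
[386.6 154.9  34.3]
244 216 [(408, 166, 117), (411, 162, 109), (408, 166, 110)]
246 227 [(401, 165, 81), (399, 167, 80), (401, 164, 73)]
248 227 [(401, 157, 77), (401, 157, 72), (401, 157, 69)]
250 225 [(401, 149, 78), (400, 149, 75), (400, 150, 72)]
252 213 [(373, 172, 151), (374, 170, 146), (374, 170, 143)]
254 217 [(367, 171, 141), (366, 171, 137), (365, 172, 136)]
256 232 [(362, 166, 88), (363, 165, 83), (364, 164, 78)]
258 232 [(359, 162, 87), (360, 161, 82), (360, 161, 78)]
260 231 [(356, 157, 89), (356, 157, 86), (356, 157, 83)]
262 225 [(341, 168, 127), (342, 166, 122), (342, 166, 118)]
264 224 [(334, 167, 134), (334, 167, 131), (334, 168, 128)]
266 222 [(327, 169, 146), (328, 167, 142), (328, 166, 137)]
```

View pics/side2d.png

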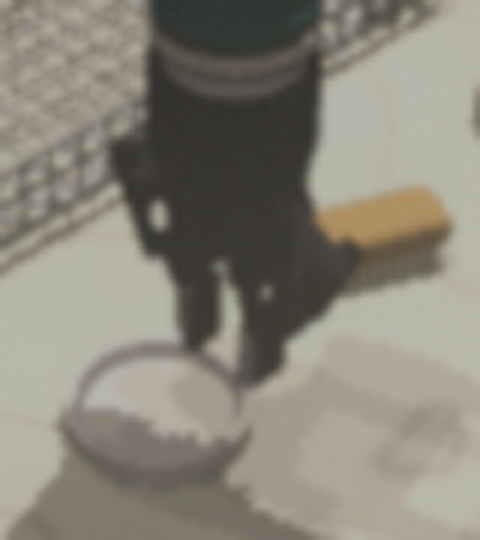

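```bash
python3 -m crank '[[0,0,0,-0.007,0,0.08,0.3],[0,0,0,-0.007,0,0.14,0.3],[0,0,0,-0.007,0,0.14,0.3],[0,0,0,-0.007,0,0.14,0.3]]'
python3 - <<'E'
from h import *
p,d=grab("side","3"); W=cloud("side",d); g=cv2.cvtColor(p,cv2.COLOR_BGR2GRAY)
print(env.state()["position"].round(1))
for u in range(244,268,2):
    col=[v for v in range(180,250) if g[v,u]<85]
    print(u,col[-1] if col else None, [tuple(int(a) for a in W[v,u]) for v in (col[-4:-1] if col else [])])
cv2.imwrite("pics/side3d.png",cv2.resize(p[180:270,215:295],None,fx=6,fy=6,interpolation=cv2.INTER_CUBIC))
E
```

```text
time_s: 3.88
position: [384.6, 155.1, -7.7]
ee_rot: [-3.141, 0.007, -0.003]
contact_force: [-0.4, 0.4, -0.2]
finger_gap: 29.7
[384.7 155.2  -7.6]
244 228 [(407, 167, 75), (407, 167, 72), (406, 168, 69)]
246 237 [(400, 166, 45), (400, 165, 41), (401, 165, 36)]
248 238 [(398, 159, 38), (397, 161, 36), (400, 158, 28)]
250 236 [(399, 150, 39), (398, 151, 36), (397, 153, 34)]
252 233 [(372, 172, 107), (372, 172, 103), (450, 88, -1)]
254 229 [(364, 173, 102), (365, 172, 97), (366, 171, 92)]
256 244 [(363, 164, 41), (362, 165, 39), (361, 167, 38)]
258 244 [(358, 162, 43), (360, 160, 37), (358, 161, 35)]
260 243 [(354, 158, 47), (357, 154, 39), (356, 156, 37)]
262 238 [(340, 166, 80), (339, 168, 79), (339, 167, 75)]
264 236 [(332, 168, 93), (332, 168, 90), (333, 167, 85)]
266 235 [(327, 166, 100), (326, 167, 97), (327, 165, 92)]
```

View pics/side3d.png

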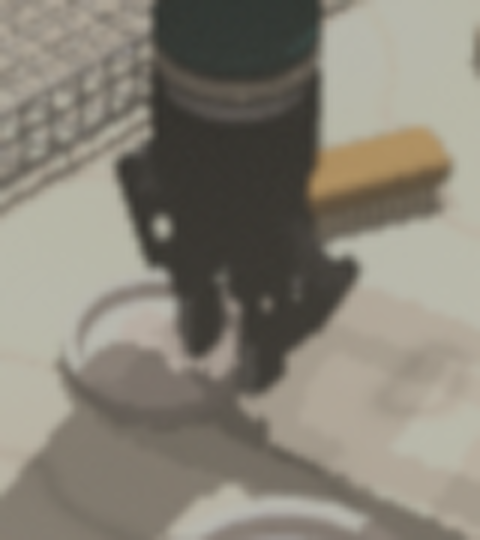

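```bash
python3 -m crank '[[0,0,0,0,0,0.02,0.3],[0,0,0,0,0,0.043,0.3],[0,0,0,0,0,0.043,0.3]]'; python3 -m crank '[[0,0,0,0,0,0,0.6],[0,0,0,0,0,0,1],[0,0,0,0,0,0,1],[0,0,0,0,0,0,1]]'
```

```text
time_s: 4.3
position: [382.7, 154.7, -22.7]
ee_rot: [3.141, -0.007, -0.003]
contact_force: [0.1, -0.1, 0.3]
finger_gap: 29.8
time_s: 4.8
position: [384.0, 155.2, -21.5]
ee_rot: [-3.141, 0.007, -0.002]
contact_force: [0.3, 2.1, 1.6]
finger_gap: 7.8
```

```bash
python3 -m crank '[[0,0,0,0,0,-0.02,1],[0,0,0,0,0,-0.06,1],[0,0,0,0,0,-0.12,1],[0,0,0,0,0,-0.2,1],[0,0,0,0,0,-0.3,1],[0,0,0,0,0,-0.4,1],[0,0,0,0,0,-0.45,1],[0,0,0,0,0,-0.45,1]]'
python3 - <<'E'
from h import *
p,d=grab("side","4"); cv2.imwrite("pics/side4c.png",cv2.resize(p[60:300,120:360],None,fx=2.2,fy=2.2))
go(603,100,110,0)
E
```

```text
time_s: 5.8
position: [383.9, 154.9, 113.9]
ee_rot: [-3.141, 0.007, -0.002]
contact_force: [0.2, 0.4, -2.9]
finger_gap: 7.2
t=5.85 pos [383.1 154.7 112.6] gap 6.8 F [ 0.2  1.  -2. ]
turn [ 0.     0.    -0.002] shift [0.734 0.179 0.008] rows>= 4
```

View pics/side4c.png

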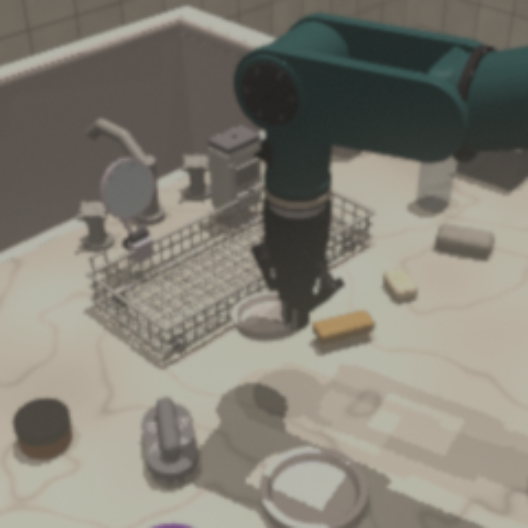

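The saucer is held level, with its shadow clear of it and about 2 N of load. Next I move it over the basket.

```bash
python3 -m crank '[[0,0,0,0.05,0.01,0,1],[0,0,0,0.14,0.03,0,1],[0,0,0,0.25,0.06,0,1],[0,0,0,0.36,0.09,0,1],[0,0,0,0.47,0.12,0,1],[0,0,0,0.58,0.14,0,1],[0,0,0,0.67,0.16,0,1],[0,0,0,0.72,0.175,0,1],[0,0,0,0.734,0.179,0,1],[0,0,0,0.734,0.179,0,1]]'
python3 - <<'E'
from h import *
p,d=grab("side","5"); cv2.imwrite("pics/side5c.png",cv2.resize(p[100:250,120:320],None,fx=3,fy=3))
pt,dt=grab("top","5"); W=cloud("top",dt)
print("mirror",blob(W,(185,75,240,112),100,205))
go(603,100,0,0)
E
```

```text
time_s: 7.1
position: [602.9, 100.2, 112.5]
ee_rot: [3.142, -0.007, -0.002]
contact_force: [-0.2, 0.7, -1.7]
finger_gap: 6.9
mirror {'c': array([790.2,  95. ]), 'size': array([89.9, 56.5]), 'long_ang': 1.503, 'mean': array([774. ,  97.1, 161.5]), 'zmax': 197.4, 'n': 513}
t=7.20 pos [602.7 100.5 113.1] gap 7.0 F [-0.2  0.7 -2.2]
turn [-0.     0.    -0.002] shift [0.001 0.002 0.377] rows>= 2
```

View pics/side5c.png

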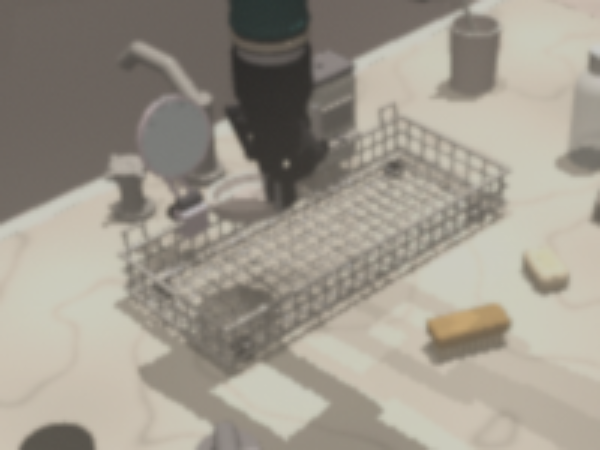

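```bash
python3 -m crank '[[0,0,0,0,0,0.04,1],[0,0,0,0,0,0.11,1],[0,0,0,0,0,0.19,1],[0,0,0,0,0,0.27,1],[0,0,0,0,0,0.32,1],[0,0,0,0,0,0.35,1],[0,0,0,0,0,0.36,1],[0,0,0,0,0,0.36,1]]';python3 -m crank '[[0,0,0,0,0,0.007,1],[0,0,0,0,0,0.014,1],[0,0,0,0,0,0.017,1],[0,0,0,0,0,0.017,1]]'
```

```text
time_s: 8.2
position: [604.3, 100.3, 6.5]
ee_rot: [-3.141, 0.007, -0.004]
contact_force: [-2.1, 0.2, 2.2]
finger_gap: 6.9
time_s: 8.7
position: [603.7, 100.4, 0.7]
ee_rot: [-3.141, 0.007, -0.001]
contact_force: [-4.7, 0.4, 6.2]
finger_gap: 6.7
```

```bash
python3 -m crank '[[0,0,0,0,0,0.005,1],[0,0,0,0,0,0.007,1],[0,0,0,0,0,0.007,1]]';python3 -m crank '[[0,0,0,0,0,0,0.85],[0,0,0,0,0,0,0.7],[0,0,0,0,0,0,0.6],[0,0,0,0,0,0,0.5],[0,0,0,0,0,0,0.5]]'
```

```text
time_s: 9.07
position: [603.8, 100.4, -1.0]
ee_rot: [-3.141, 0.007, -0.002]
contact_force: [-5.7, 1.2, 7.7]
finger_gap: 7.0
time_s: 9.7
position: [603.4, 100.1, -2.5]
ee_rot: [3.141, -0.007, -0.001]
contact_force: [-0.7, -0.1, -0.3]
finger_gap: 21.4
```

```bash
python3 -m crank '[[0,0,0,0,0,-0.05,0.5],[0,0,0,0,0,-0.2,0.5],[0,0,0,0,0,-0.35,0.5],[0,0,0,0,0,-0.4,0.2],[0,0,0,0,0,-0.4,-0.5]]'; python3 -c "
from h import *
go(444,-149,60,1.08)"
```

```text
time_s: 10.32
position: [604.4, 100.3, 119.8]
ee_rot: [-3.141, 0.007, -0.006]
contact_force: [0.1, 0.1, -1.5]
finger_gap: 51.5
t=10.32 pos [604.4 100.3 119.8] gap 51.5 F [ 0.1  0.1 -1.5]
turn [ 0.001 -0.002 -0.518] shift [-0.532  0.833  0.197] rows>= 6
```

```bash
python3 -m crank '[[0,0,-0.518,-0.532,0.833,0,-0.5],[0,0,-0.518,-0.532,0.833,0,-0.5],[0,0,-0.518,-0.532,0.833,0.0,-0.5],[0,0,-0.518,-0.532,0.833,0,-0.5],[0,0,-0.518,-0.532,0.833,0.1,-0.5],[0,0,-0.518,-0.532,0.833,0.197,-0.5],[0,0,-0.518,-0.532,0.833,0.197,-0.5],[0,0,-0.518,-0.532,0.833,0.197,-0.5]]'
python3 - <<'E'
from h import *
pt,dt=grab("top","6"); W=cloud("top",dt)
s=blob(W,(172,125,216,170),27,60); print("saucer rim(top)",s)
p,d=grab("side","6"); Ws=cloud("side",d); print("saucer side",blob(Ws,(175,150,225,190),32,48))
a=cv2.resize(p[130:230,165:345],None,fx=4,fy=4); b=cv2.resize(pt[80:200,165:345],None,fx=3,fy=3)
cv2.imwrite("pics/side6c.png",a);cv2.imwrite("pics/top6c.png",b)
go(444,-149,-15,1.08)
E
```

```text
time_s: 11.32
position: [442.9, -148.5, 58.7]
ee_rot: [-2.695, -1.613, 0.0]
contact_force: [0.6, 0.4, 0.1]
finger_gap: 63.8
saucer rim(top) {'c': array([661.5, 149.5]), 'size': array([127.9, 105. ]), 'long_ang': 0.006, 'mean': array([650.4, 129.5,  34.6]), 'zmax': 51.6, 'n': 321}
saucer side {'c': array([751.3,  30.4]), 'size': array([152.7, 241. ]), 'long_ang': -0.853, 'mean': array([724.2,  44.4,  38.9]), 'zmax': 47.5, 'n': 201}
t=11.43 pos [ 444.  -148.7   60. ] gap 64.0 F [0.1 1.2 0. ]
turn [ 0.001 -0.     0.   ] shift [-0.001 -0.     0.25 ] rows>= 2
```

View pics/side6c.png

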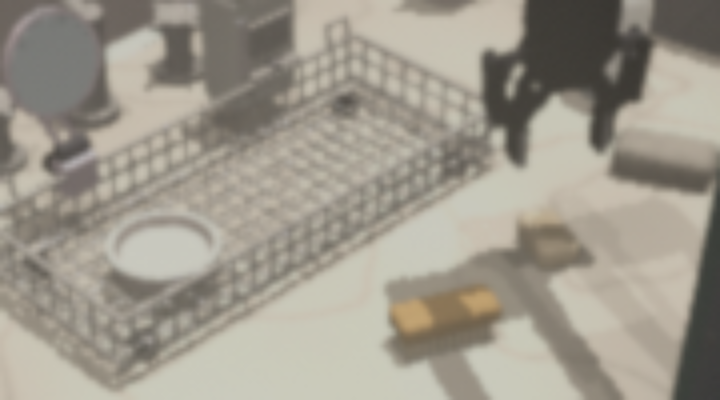

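View pics/top6c.png

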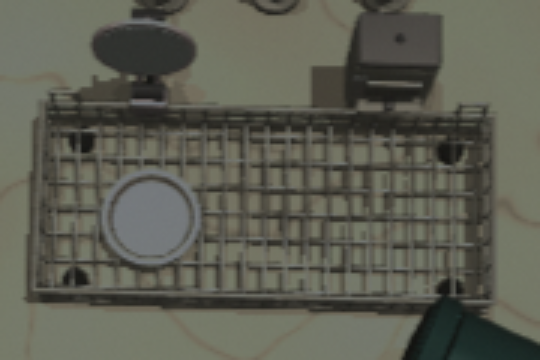

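```bash
python3 -m crank '[[0,0,0,0,0,0.13,-0.4],[0,0,0,0,0,0.23,-0.4],[0,0,0,0,0,0.27,-0.4],[0,0,0,0,0,0.27,-0.4]]';python3 -m crank '[[0,0,0,0,0,0,0],[0,0,0,0,0,0,0.5],[0,0,0,0,0,0,1],[0,0,0,0,0,0,1],[0,0,0,0,0,0,1]]'
python3 - <<'E'
from h import *
def f(u,v,z): r=ray("top",165+u/3,80+v/3,z); return r[:2].round(1)
print("saucer",f(151,218,38),"clamp",f(148,95,65),"mirror",f(144,50,155))
print("corners",f(37,297,65),f(492,300,65),f(492,113,65),f(45,105,65))
print("disp front top",f(352,80,150),f(438,80,150))
E
```

```text
time_s: 11.92
position: [443.1, -148.7, -22.0]
ee_rot: [-2.694, -1.616, 0.0]
contact_force: [-0.7, 0.5, 0.7]
finger_gap: 60.0
time_s: 12.55
position: [444.5, -149.8, -20.1]
ee_rot: [2.691, 1.614, 0.004]
contact_force: [-0.2, -0.2, 6.5]
finger_gap: 36.8
saucer [644.4  95.9] clamp [756.   97.7] mirror [768.2  96.3]
corners [564.6 198.5] [ 560.2 -220. ] [ 738.4 -225.4] [746.3 193.6]
disp front top [742.7 -86.2] [ 742.7 -162.2]
```

```bash
python3 -m crank '[[0,0,0,0,0,-0.05,1],[0,0,0,0,0,-0.2,1],[0,0,0,0,0,-0.35,1],[0,0,0,0,0,-0.45,1],[0,0,0,0,0,-0.45,1]]'; python3 -c "
from h import *
go(646,101,115,1.08)"
```

```text
time_s: 13.18
position: [444.6, -149.9, 116.5]
ee_rot: [2.689, 1.613, 0.006]
contact_force: [0.4, -0.2, -1.1]
finger_gap: 36.6
t=13.18 pos [ 444.6 -149.9  116.5] gap 36.6 F [ 0.4 -0.2 -1.1]
turn [ 0.003 -0.     0.   ] shift [1.054 0.198 0.007] rows>= 6
```

```bash
python3 -m crank '[[0,0,0,0.15,0.03,0,1],[0,0,0,0.35,0.07,0,1],[0,0,0,0.55,0.1,0,1],[0,0,0,0.75,0.15,0,1],[0,0,0,0.92,0.18,0,1],[0,0,0,1,0.198,0,1],[0,0,0,1,0.198,0,1]]'
python3 - <<'E'
from h import *
go(646,101,15,1.08)
p,d=grab("side","7"); cv2.imwrite("pics/side7c.png",cv2.resize(p[110:230,150:310],None,fx=4,fy=4))
E
```

```text
time_s: 14.05
position: [635.7, 89.1, 110.0]
ee_rot: [-2.69, -1.618, 0.006]
contact_force: [-0.3, 0.4, 0.0]
finger_gap: 36.0
t=14.05 pos [635.7  89.1 110. ] gap 36.0 F [-0.3  0.4  0. ]
turn [-0.002  0.001  0.001] shift [0.052 0.013 0.317] rows>= 2
```

View pics/side7c.png

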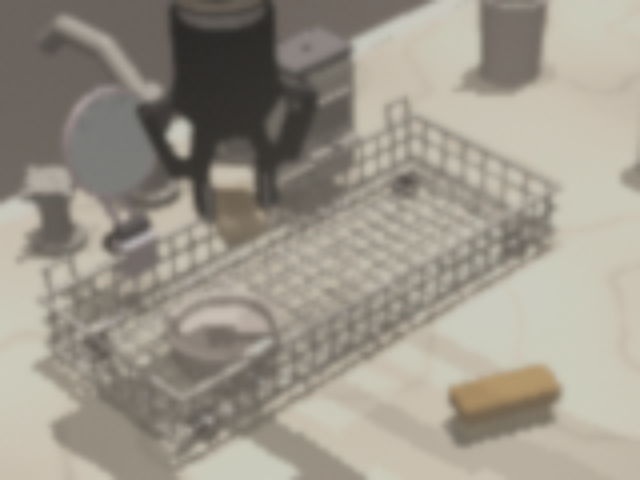

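```bash
python3 -m crank '[[0,0,0,0.03,0.01,0.03,1],[0,0,0,0.052,0.013,0.1,1],[0,0,0,0.052,0.013,0.18,1],[0,0,0,0.052,0.013,0.26,1],[0,0,0,0.052,0.013,0.31,1],[0,0,0,0.052,0.013,0.325,1],[0,0,0,0.052,0.013,0.325,1]]';python3 -m crank '[[0,0,0,0,0,0.008,1],[0,0,0,0,0,0.016,1],[0,0,0,0,0,0.016,1]]'
```

```text
time_s: 14.98
position: [647.4, 99.5, 15.3]
ee_rot: [2.694, 1.615, 0.0]
contact_force: [0.0, -0.1, -0.8]
finger_gap: 36.6
time_s: 15.35
position: [647.2, 99.6, 10.6]
ee_rot: [2.694, 1.616, 0.0]
contact_force: [0.1, 0.5, -1.6]
finger_gap: 36.3
```

```bash
python3 -m crank '[[0,0,0,0,0,0.006,1],[0,0,0,0,0,0.012,1],[0,0,0,0,0,0.012,1]]';python3 -m crank '[[0,0,0,0,0,0,0.1],[0,0,0,0,0,0,0.05],[0,0,0,0,0,0,0]]'; python3 -m crank '[[0,0,0,0,0,-0.05,0],[0,0,0,0,0,-0.2,0],[0,0,0,0,0,-0.4,0],[0,0,0,0,0,-0.5,0],[0,0,0,0,0,-0.5,0]]'; python3 -c "
from h import *
go(447.5,309,120,-0.595+1.571)"
```

```text
time_s: 15.72
position: [647.3, 99.6, 7.0]
ee_rot: [2.694, 1.616, 0.0]
contact_force: [0.7, -0.6, 1.2]
finger_gap: 36.6
time_s: 16.1
position: [647.3, 99.6, 6.9]
ee_rot: [2.694, 1.616, 0.0]
contact_force: [0.2, 0.5, 0.5]
finger_gap: 42.4
time_s: 16.73
position: [649.6, 99.8, 162.9]
ee_rot: [2.69, 1.613, 0.014]
contact_force: [1.1, -0.1, -0.5]
finger_gap: 42.4
t=16.73 pos [649.6  99.8 162.9] gap 42.4 F [ 1.1 -0.1 -0.5]
turn [ 0.004 -0.003  0.05 ] shift [ 0.297 -0.924  0.137] rows>= 5
```

```bash
python3 -m crank '[[0,0,0.05,0.297,-0.92,0.0,0],[0,0,0.05,0.297,-0.92,0.0,0],[0,0,0.05,0.297,-0.92,0.0,0],[0,0,0.05,0.297,-0.92,0.1,0],[0,0,0.05,0.297,-0.92,0.137,0],[0,0,0.05,0.297,-0.92,0.137,0],[0,0,0.05,0.297,-0.92,0.137,0],[0,0,0.05,0.297,-0.92,0.137,0]]'
python3 - <<'E'
from h import *
pt,dt=grab("top","8"); W=cloud("top",dt); print("soap/saucer",blob(W,(195,133,235,172),46,60))
p,d=grab("side","8"); Ws=cloud("side",d)
cv2.imwrite("pics/c8.png",np.hstack([cv2.resize(p[150:310,120:280],(480,480)),cv2.resize(pt[110:190,175:255],(480,480))])[:, :800+0])
go(447,310,30,-0.595+1.571)
E
```

```text
time_s: 17.73
position: [446.9, 307.5, 116.3]
ee_rot: [2.776, 1.47, 0.002]
contact_force: [0.3, -0.3, -0.1]
finger_gap: 42.6
soap/saucer {'c': array([648.1,  96.6]), 'size': array([59.6, 55.6]), 'long_ang': 0.227, 'mean': array([646.9,  95.9,  50.8]), 'zmax': 56.2, 'n': 233}
t=17.82 pos [446.9 307.5 116.4] gap 42.8 F [-0.1  1.   0.6]
turn [ 0.    -0.    -0.001] shift [ 0.007 -0.005  0.288] rows>= 2
```

View pics/c8.png

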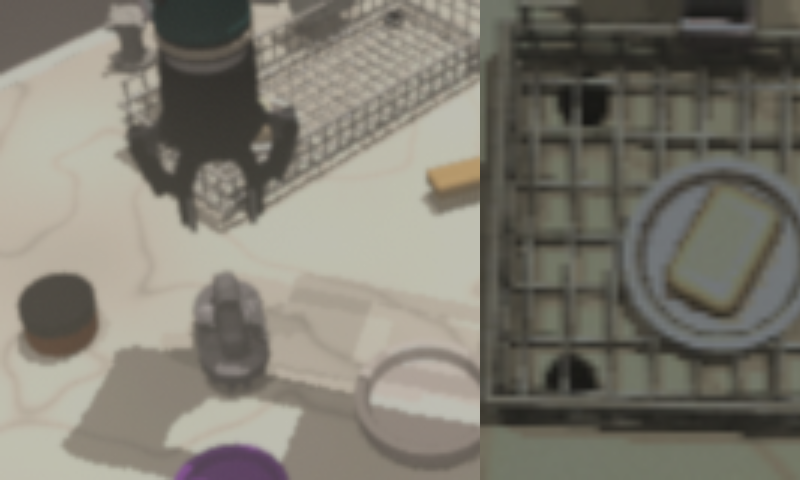

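```bash
python3 -m crank '[[0,0,0,0.007,-0.005,0.1,0],[0,0,0,0.007,-0.005,0.25,0],[0,0,0,0.007,-0.005,0.34,0],[0,0,0,0.007,-0.005,0.367,0],[0,0,0,0.007,-0.005,0.367,0]]';python3 -m crank '[[0,0,0,0,0,0,0.3],[0,0,0,0,0,0,0.6],[0,0,0,0,0,0,1],[0,0,0,0,0,0,1],[0,0,0,0,0,0,1]]'
```

```text
time_s: 18.45
position: [446.3, 310.6, 6.1]
ee_rot: [2.776, 1.471, 0.001]
contact_force: [-0.2, -0.3, -0.1]
finger_gap: 42.5
time_s: 19.08
position: [447.0, 311.4, 7.7]
ee_rot: [2.775, 1.473, 0.006]
contact_force: [-0.0, -1.5, 5.5]
finger_gap: 20.5
```

```bash
python3 -m crank '[[0,0,0,0,0,-0.05,1],[0,0,0,0,0,-0.2,1],[0,0,0,0,0,-0.38,1],[0,0,0,0,0,-0.48,1],[0,0,0,0,0,-0.48,1]]'; python3 -c "
from h import *
go(648,-9,150,1.55)"
```

```text
time_s: 19.7
position: [447.2, 311.8, 153.3]
ee_rot: [-2.775, -1.473, -0.011]
contact_force: [0.3, 0.4, -1.7]
finger_gap: 20.5
t=19.70 pos [447.2 311.8 153.3] gap 20.5 F [ 0.3  0.4 -1.7]
turn [ 0.002 -0.003 -0.274] shift [-0.511  1.154  0.012] rows>= 7
```

```bash
python3 -m crank '[[0,0,-0.04,-0.08,0.18,0,1],[0,0,-0.09,-0.17,0.35,0,1],[0,0,-0.14,-0.26,0.52,0,1],[0,0,-0.2,-0.35,0.7,0,1],[0,0,-0.25,-0.44,0.88,0,1],[0,0,-0.274,-0.511,1,0,1],[0,0,-0.274,-0.511,1,0,1],[0,0,-0.274,-0.511,1,0,1]]'; python3 -c "
from h import *
go(646,-9,35,1.55)"
```

```text
time_s: 20.7
position: [606.8, 16.2, 147.4]
ee_rot: [-2.243, -2.195, 0.004]
contact_force: [0.4, 0.3, -1.6]
finger_gap: 20.5
t=20.70 pos [606.8  16.2 147.4] gap 20.5 F [ 0.4  0.3 -1.6]
turn [-0.002 -0.    -0.   ] shift [-0.081  0.134  0.374] rows>= 2
```

```bash
python3 -m crank '[[0,0,0,-0.081,0.134,0.0,1],[0,0,0,-0.081,0.134,0.03,1],[0,0,0,-0.081,0.134,0.12,1],[0,0,0,-0.081,0.134,0.22,1],[0,0,0,-0.081,0.134,0.32,1],[0,0,0,-0.081,0.134,0.374,1],[0,0,0,-0.081,0.134,0.374,1]]';python3 -m crank '[[0,0,0,0,0,0.01,1],[0,0,0,0,0,0.02,1],[0,0,0,0,0,0.024,1],[0,0,0,0,0,0.024,1]]'
```

```text
time_s: 21.58
position: [646.1, -8.3, 35.7]
ee_rot: [-2.241, -2.197, 0.004]
contact_force: [0.2, -0.4, -0.9]
finger_gap: 20.9
time_s: 22.08
position: [647.9, -9.6, 30.5]
ee_rot: [2.245, 2.197, 0.0]
contact_force: [-0.1, -0.3, -2.7]
finger_gap: 21.0
```

```bash
python3 -m crank '[[0,0,0,0,0,0.006,1],[0,0,0,0,0,0.01,1],[0,0,0,0,0,0.01,1]]';python3 -m crank '[[0,0,0,0,0,0,0.4],[0,0,0,0,0,0,0.1],[0,0,0,0,0,0,0.1]]'; python3 -m crank '[[0,0,0,0,0,-0.05,0.1],[0,0,0,0,0,-0.2,0.1],[0,0,0,0,0,-0.4,0.1],[0,0,0,0,0,-0.55,0.1],[0,0,0,0,0,-0.6,0.1],[0,0,0,0,0,-0.6,0]]'; python3 -c "
from h import *
go(563,-391,200,1.571)"
```

```text
time_s: 22.45
position: [647.9, -9.6, 27.8]
ee_rot: [2.245, 2.197, 0.0]
contact_force: [-0.8, 1.1, 1.8]
finger_gap: 20.9
time_s: 22.82
position: [647.9, -9.5, 27.3]
ee_rot: [2.245, 2.198, 0.0]
contact_force: [0.8, -0.3, 0.6]
finger_gap: 38.4
time_s: 23.58
position: [648.3, -9.5, 208.9]
ee_rot: [2.243, 2.196, 0.003]
contact_force: [-0.1, 0.2, 0.1]
finger_gap: 42.8
t=23.57 pos [648.3  -9.5 208.9] gap 42.8 F [-0.1  0.2  0.1]
turn [ 0.001  0.    -0.01 ] shift [-1.277 -0.258  0.029] rows>= 7
```

```bash
python3 -m crank '[[0,0,0,-1,-0.2,0,-0.4],[0,0,0,-1,-0.2,0,-0.4],[0,0,0,-1,-0.2,0,-0.4],[0,0,0,-1,-0.2,0,-0.4],[0,0,0,-1,-0.2,0,-0.4],[0,0,0,-1,-0.2,0,-0.4],[0,0,0,-1,-0.2,0,-0.4]]'
python3 - <<'E'
from h import *
p,d=grab("side","9"); Ws=cloud("side",d); W0=cloud("side",np.load("pics/side0.npy"))
print(blob(W0,(305,110,335,160),125,170),blob(Ws,(305,110,335,160),125,170))
pt,dt=grab("top","9"); W=cloud("top",dt); print("brush spine",blob(W,(220,115,290,185),62,90))
print("bottle top",blob(W,(375,160,415,198),135)); print("bottle lower",blob(W,(375,160,415,198),90,110))
go(563,-392,200,1.571)
E
```

```text
time_s: 24.45
position: [580.7, -307.6, 204.5]
ee_rot: [-2.242, -2.194, 0.001]
contact_force: [0.1, 0.3, 0.2]
finger_gap: 60.0
{'c': array([ 558.6, -391. ]), 'size': array([31.1, 35. ]), 'long_ang': -0.528, 'mean': array([ 555.6, -386.5,  144.1]), 'zmax': 155.1, 'n': 85} {'c': array([ 559., -387.]), 'size': array([27.1, 33.2]), 'long_ang': -0.858, 'mean': array([ 556.5, -384.6,  144.3]), 'zmax': 155.1, 'n': 77}
brush spine {'c': array([655.1, -13.9]), 'size': array([194., 186.]), 'long_ang': 1.553, 'mean': array([650. , -17.4,  70.1]), 'zmax': 79.5, 'n': 485}
bottle top {'c': array([ 561.2, -351. ]), 'size': array([122.9,  33.1]), 'long_ang': 1.57, 'mean': array([ 557. , -371.5,  214.4]), 'zmax': 395.9, 'n': 217}
bottle lower {'c': array([ 557.7, -392.8]), 'size': array([59.4, 47.5]), 'long_ang': 0.647, 'mean': array([ 553.1, -381.1,  101.9]), 'zmax': 109.5, 'n': 81}
t=24.55 pos [ 581.5 -306.6  205.9] gap 60.1 F [ 0.  -0.2  0.3]
turn [-0.001 -0.001 -0.009] shift [-0.286 -0.056  0.019] rows>= 2
```

```bash
python3 -m crank '[[0,0,0,-0.283,-0.063,0,-0.4],[0,0,0,-0.283,-0.063,0,-0.4],[0,0,0,-0.283,-0.063,0.0,-0.4],[0,0,0,-0.283,-0.063,0.1,-0.4],[0,0,0,-0.283,-0.063,0.15,-0.4],[0,0,0,-0.283,-0.063,0.15,-0.4]]'
python3 - <<'E'
from h import *
p,d=grab("side","10"); cv2.imwrite("pics/side10c.png",cv2.resize(p[40:190,230:430],None,fx=4,fy=4))
go(561,-392,97,1.571)
E
```

```text
time_s: 25.3
position: [560.6, -390.6, 160.2]
ee_rot: [-2.24, -2.197, 0.0]
contact_force: [0.5, -0.1, 0.5]
finger_gap: 59.8
t=25.35 pos [ 561.  -391.3  161.9] gap 59.7 F [ 0.  -0.1  0.5]
turn [-0.   -0.   -0.01] shift [-0.002  0.     0.216] rows>= 2
```

View pics/side10c.png

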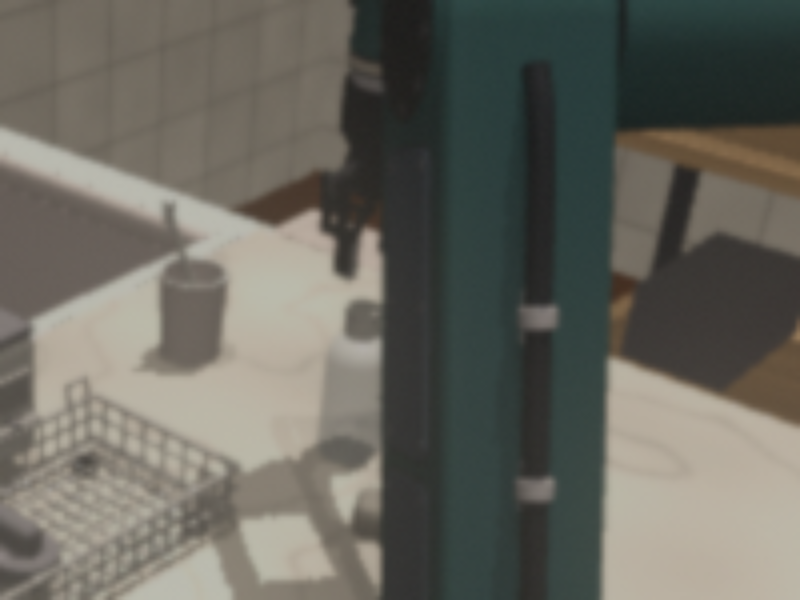

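The left finger at crop (345,275) is outside the cap at (363,318). That looks consistent, so I descend while watching the force.

```bash
python3 -m crank '[[0,0,0,0,0,0.05,-0.4],[0,0,0,0,0,0.1,-0.4],[0,0,0,0,0,0.1,-0.4]]'; python3 -m crank '[[0,0,0,0,0,0.05,-0.4],[0,0,0,0,0,0.1,-0.4],[0,0,0,0,0,0.11,-0.4],[0,0,0,0,0,0.11,-0.4]]';python3 -m crank '[[0,0,0,0,0,0,0],[0,0,0,0,0,0,0.3],[0,0,0,0,0,0,0.6],[0,0,0,0,0,0,1],[0,0,0,0,0,0,1]]'
```

```text
time_s: 25.72
position: [559.7, -391.8, 129.6]
ee_rot: [-2.242, -2.195, 0.001]
contact_force: [0.9, -0.4, -0.3]
finger_gap: 59.7
time_s: 26.22
position: [560.6, -392.5, 98.7]
ee_rot: [-2.244, -2.197, 0.0]
contact_force: [-0.4, -0.1, 0.1]
finger_gap: 60.1
time_s: 26.85
position: [561.2, -393.1, 100.5]
ee_rot: [2.243, 2.196, 0.0]
contact_force: [0.2, -1.1, 4.9]
finger_gap: 32.0
```

```bash
python3 -m crank '[[0,0,0,0,0,-0.03,1],[0,0,0,0,0,-0.12,1],[0,0,0,0,0,-0.24,1],[0,0,0,0,0,-0.34,1],[0,0,0,0,0,-0.36,1],[0,0,0,0,0,-0.36,1]]'; python3 -c "
from h import *
go(648,-120,205,1.571)"
```

```text
time_s: 27.6
position: [560.6, -392.4, 206.5]
ee_rot: [-2.244, -2.197, 0.0]
contact_force: [-1.1, -0.3, -0.4]
finger_gap: 32.3
t=27.60 pos [ 560.6 -392.4  206.5] gap 32.3 F [-1.1 -0.3 -0.4]
turn [-0.   -0.   -0.01] shift [0.914 0.272 0.005] rows>= 5
```

```bash
python3 -m crank '[[0,0,0,0.08,0.02,0,1],[0,0,0,0.22,0.07,0,1],[0,0,0,0.38,0.12,0,1],[0,0,0,0.54,0.17,0,1],[0,0,0,0.7,0.22,0,1],[0,0,0,0.83,0.25,0,1],[0,0,0,0.9,0.27,0,1],[0,0,0,0.914,0.272,0,1],[0,0,0,0.914,0.272,0,1]]'
python3 - <<'E'
from h import *
p,d=grab("side","11"); W=cloud("side",d)
s=blob(W,(230,90,300,190),108,200); print(s)
# brush in side view vs dispenser
go(648,-120,125,1.571)
E
```

```text
time_s: 28.72
position: [647.8, -121.0, 206.9]
ee_rot: [-2.246, -2.197, 0.002]
contact_force: [0.2, -0.8, -0.3]
finger_gap: 32.3
{'c': array([ 760.2, -233.2]), 'size': array([135.6, 379.5]), 'long_ang': -1.013, 'mean': array([ 670.4, -131.9,  149.6]), 'zmax': 196.2, 'n': 608}
t=28.77 pos [ 647.8 -121.5  207. ] gap 32.2 F [-0.1 -0.7 -0.2]
turn [-0.     0.    -0.011] shift [0.005 0.001 0.273] rows>= 2
```

Placing height is TCP ≈ 100 + 20 = 120.

```bash
python3 -m crank '[[0,0,0,0.005,0,0.04,1],[0,0,0,0.005,0,0.12,1],[0,0,0,0.005,0,0.2,1],[0,0,0,0.005,0,0.25,1],[0,0,0,0.005,0,0.27,1],[0,0,0,0.005,0,0.27,1]]'; python3 -m crank '[[0,0,0,0,0,0.008,1],[0,0,0,0,0,0.016,1],[0,0,0,0,0,0.02,1],[0,0,0,0,0,0.02,1]]'
```

```text
time_s: 29.52
position: [648.2, -119.0, 126.2]
ee_rot: [-2.245, -2.197, 0.0]
contact_force: [0.2, -0.3, 0.2]
finger_gap: 32.3
time_s: 30.02
position: [648.3, -118.7, 120.5]
ee_rot: [2.244, 2.198, 0.0]
contact_force: [-0.5, 0.9, -0.5]
finger_gap: 32.3
```

```bash
python3 -m crank '[[0,0,0,0,0,0.004,1],[0,0,0,0,0,0.006,1],[0,0,0,0,0,0.006,1]]'; python3 -m crank '[[0,0,0,0,0,0,0.1],[0,0,0,0,0,0,0],[0,0,0,0,0,0,-0.3],[0,0,0,0,0,0,-0.3]]'; python3 -m crank '[[0,0,0,0,0,-0.05,-0.3],[0,0,0,0,0,-0.15,-0.3],[0,0,0,0,0,-0.3,-0.3],[0,0,0,0,0,-0.4,-0.3],[0,0,0,0,0,-0.4,-0.3]]'; python3 -c "
from h import *
go(400,-200,245,1.571)"
```

```text
time_s: 30.4
position: [648.8, -118.8, 120.5]
ee_rot: [2.243, 2.196, 0.002]
contact_force: [-0.8, 0.4, 4.0]
finger_gap: 32.2
time_s: 30.9
position: [648.1, -118.7, 118.1]
ee_rot: [-2.245, -2.197, 0.001]
contact_force: [-0.2, 0.1, -0.5]
finger_gap: 55.2
time_s: 31.52
position: [649.9, -119.1, 244.3]
ee_rot: [2.239, 2.192, 0.008]
contact_force: [0.6, -0.1, -0.3]
finger_gap: 55.8
t=31.52 pos [ 649.9 -119.1  244.3] gap 55.8 F [ 0.6 -0.1 -0.3]
turn [ 0.004  0.001 -0.01 ] shift [-0.287 -0.827 -0.01 ] rows>= 5
```

```bash
python3 -m crank '[[0,0,0,-0.4,-0.83,0,-0.3],[0,0,0,-0.4,-0.83,0,-0.3],[0,0,0,-0.4,-0.83,0,-0.3],[0,0,0,-0.4,-0.83,0,-0.3],[0,0,0,-0.4,-0.83,0,-0.3],[0,0,0,-0.4,-0.83,0,-0.3],[0,0,0,-0.4,-0.83,0,-0.3]]'
python3 - <<'E'
from h import *
pt,dt=grab("top","12"); W=cloud("top",dt)
p,d=grab("side","12"); Ws=cloud("side",d)
print("spine",blob(W,(235,125,275,178),66,85)); print("cap",blob(W,(278,112,325,185),160,190)); print("soap",blob(W,(195,133,235,172),46,60))
print("disp",blob(W,(270,75,325,115),120,170),"mirror",blob(W,(185,75,240,112),100,205))
for k,b in dict(jar=(88,160,126,197),nail=(230,210,272,245),pumice=(343,203,380,245)).items(): print(k,blob(W,b,8))
a=cv2.resize(p[110:230,150:310],(533,400)); b=cv2.resize(cv2.convertScaleAbs(pt[80:200,170:340],alpha=1.6),(567,400))
cv2.imwrite("pics/c12.png",cv2.resize(np.vstack([cv2.resize(a,(480,360)),cv2.resize(b,(480,339))]),None,fx=.85,fy=.85))
E
```

```text
time_s: 32.4
position: [397.1, -233.0, 238.0]
ee_rot: [-2.244, -2.198, -0.001]
contact_force: [0.2, 0.9, 0.5]
finger_gap: 55.5
spine {'c': array([624.1,  -5.4]), 'size': array([ 43.4, 132.5]), 'long_ang': -0.344, 'mean': array([645.3, -13.6,  75.1]), 'zmax': 80.9, 'n': 245}
cap {'c': array([ 649. , -124.3]), 'size': array([33.9, 33. ]), 'long_ang': 1.525, 'mean': array([ 648. , -123.3,  174. ]), 'zmax': 178.3, 'n': 148}
soap {'c': array([647.6,  94.8]), 'size': array([37.4, 56.2]), 'long_ang': -0.51, 'mean': array([647.6,  95.1,  50.8]), 'zmax': 56.2, 'n': 234}
disp {'c': array([ 778.8, -128.1]), 'size': array([76.7, 52.9]), 'long_ang': 1.557, 'mean': array([ 775.5, -125.9,  149.2]), 'zmax': 157.7, 'n': 631} mirror {'c': array([789.5,  96.8]), 'size': array([58.5, 90.1]), 'long_ang': -1.553, 'mean': array([772.9,  95.9, 157.8]), 'zmax': 197.0, 'n': 571}
jar {'c': array([574.5, 407.8]), 'size': array([81.4, 66.7]), 'long_ang': 1.522, 'mean': array([572.2, 398.5,  40.7]), 'zmax': 48.4, 'n': 522}
nail {'c': array([440.4,  -7.3]), 'size': array([85.8, 50.5]), 'long_ang': 1.137, 'mean': array([433.6,  -4.2,  33.1]), 'zmax': 38.3, 'n': 398}
pumice {'c': array([ 436.4, -258.3]), 'size': array([ 31.6, 161.4]), 'long_ang': -0.932, 'mean': array([ 448.8, -266.9,  128.9]), 'zmax': 382.1, 'n': 191}
```

View pics/c12.png

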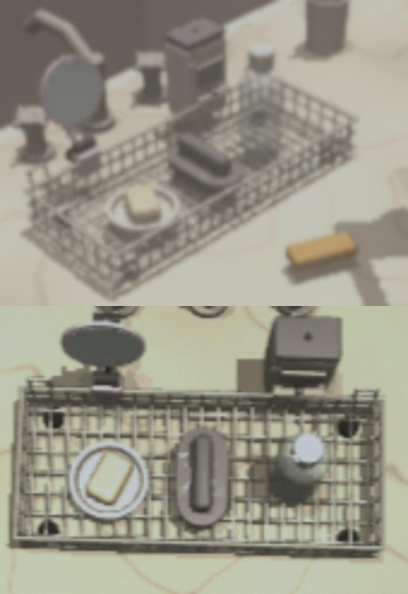

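```bash
python3 -c "
from station import env
print(env.job_done(), env.state()['time_s'])"
```

```text
the job is handed in; nothing more can be done
the job is handed in; nothing more can be done
```

The basket is set in order and the job was handed in at about 32.5 s of the 128 s allowed; no verdict is reported. The saucer was lowered until it touched the basket floor before I let go. The soap, brush and bottle were then placed one at a time.

Last checks, from the final top view unless noted:

| Check | Measured | Limit |
|---|---|---|
| Saucer sideways from mirror line (measured before the soap went in) | about 3 mm | 15 mm |
| Soap from saucer centre | about 3 mm, looks flat | 14 mm |
| Bottle sideways from dispenser line | 1–2 mm, standing upright | 15 mm |
| Brush centre to saucer centre | about 110 mm | 88–140 mm |
| Brush centre to bottle centre | about 110 mm | 80–135 mm |
| All from the middle line | within about 10 mm | 30 mm |

The brush lies front to back with bristles down and touches neither neighbour. The jar and nail brush have not moved, and the arm is clear of everything.

Some checks disagreed or gave no result:
- **Fingertip height:** the fingertips were about 32 mm above the reported TCP, not 8 mm ahead of it. I set the heights from the camera and contact force instead.
- **Camera offsets:** the two cameras differed by 5–7 mm, and the top view by about 4 mm from the arm's own reading. I allowed for this.
- **Brush outline:** the automatic fit on the final picture was spoilt by background pixels. I used the mean of its points and the picture instead.
- **Pumice:** it was hidden by the arm in the last top view, so I did not recheck it. I never gripped it, and crossed that area only with the gripper high up.

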